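# Check two sheave bushings on a stepped wear gauge and sort them

### The job

Check the two bronze bushings on the stepped wear gauge, one at a time: slide the bushing down over the upright pin until it stops, gently and without forcing or dropping it, and put it away before you move the other one. A bushing that stops on the step half-way down the pin is still good, so set it down standing upright in the shallow steel tray; one that slides past the step right down to the gauge's foot is worn out and goes into the round rubber scrap tub. Leave the spanner, eyebolt and clevis pin where they lie.

Things in the scene. Friction and masses are not known exactly. Their poses are not given: they have to be found in the camera images.
- bushing_a: plain bronze bushing (short thick brass-yellow tube), 50 mm outer diameter, 44 mm long, 0.3 to 0.55 kg, standing on end in front of the gauge. Origin: centre of its lower end; z along the bore. The two look alike outside; one has a sound 31 mm bore, the other a worn 36 mm bore; which this is must be found on the gauge.
- bushing_b: plain bronze bushing (short thick brass-yellow tube), 50 mm outer diameter, 44 mm long, 0.3 to 0.55 kg, standing on end in front of the gauge. Origin: centre of its lower end; z along the bore. The two look alike outside; one has a sound 31 mm bore, the other a worn 36 mm bore; which this is must be found on the gauge.
- gauge: wear gauge, bolted down: grey foot 130 (x) by 100 mm (y), its top 16 mm above the table, with an upright bare-steel stepped pin in its middle. Origin: on the table under the pin's axis. Pin: thick limit part, 33 mm diameter, from 16 to 38 mm above the table; blackened conical step, 38 to 41; thin part, 29 mm, 41 to 64 mm; tapered nose up to 72 mm.
- gauge_tip (a point): top of the gauge pin's tapered nose, on its axis, 72 mm above the table; 18 mm diameter there, 29 mm at 8 mm below.
- gauge_step (a point): on the pin's axis at the foot of its conical step, 38 mm above the table. A good bushing rests here, lower end about 39 mm above the table. A worn one passes with 1.5 mm clearance all round and rests on the foot, lower end at 16 mm; held more off-centre than that, it can hang up on the step at about 39 to 41 mm.
- tray: shallow rectangular steel tray for the good bushing, fixed, 220 mm (its x) by 170 mm (its y), rim 30 mm above the table, sheet 3 mm thick. Origin: centre of its underside, so its inner floor is at z = 3 mm. The clevis pin lies along its +x end; the rest of it is empty.
- tub: round black rubber scrap tub for the worn bushing, fixed, 58 mm high with a rounded rim to 60 mm, 164 mm outer diameter at the rim (174 over the bead) and 148 at the foot, wall 4 mm. Origin: centre of its underside; inner floor at z = 5 mm. An old hex nut lies in it near its -x side.
- clevis_pin: steel clevis pin, 16 mm diameter with 24 mm heads, 89 mm long, lying along the tray's y axis, at its +x end; origin: under its middle. Leave it.
- eyebolt: steel eyebolt lying flat, ring 65 mm over, 104 mm long with its shank, 24 mm high; origin: on the table under the ring's centre, shank along its x. Leave it.
- spanner: steel spanner lying along its own x axis, 190 mm long, some 20 mm high; origin: under its middle. Leave it.
Mind the look-alikes: they are no part of the job. Leave any purple or turquoise look-alike of the bushing_a alone. There is more than one size of the tub; the job needs the larger.

How it is judged:
By the outcome, as a careful person would: the job done as asked, in the order asked, and still so for the second after the job is handed in, with the robot touching nothing.
It also fails if it takes over 72 s, if anything falls off the work surface, if the arm or the gripper's body presses on something with over 40 N, if the wrist force passes 120 N, or if a joint passes its speed limit or range.

### The arm

A 7-joint arm with a two-finger parallel gripper is mounted at the origin on the work surface. World frame = base frame: x ahead of the robot, y to its left, z up, the work surface at z = 0. Lengths are in m, angles in rad, forces in N, time in s.
With the tool pointing down it reaches from about 0.4 to 0.85 m from the base axis. Payload 10.4 kg.
Tool frame: the origin (TCP) lies on the centre line of the jaws, within the pads' length; the fingertips stand 19 mm ahead of it and the grasp point (between the pads) is the TCP; z points along the fingers, y is the direction in which the jaws open and shut (so a half turn about z gives the same grasp; the last joint's range is limited). The gripper opens to 87 mm and grips with 3 to 60 N. Pads are 19 mm wide; open, the fingers measure 117 mm over their backs; the gripper's body (75 mm by 190 mm) begins 51 mm behind the grasp point.
Start: joints at [1.311, 0.332, -0.065, 1.46, 0.022, 1.35, -0.088], TCP at [0.147, -0.608, 0.242] pointing down, gripper open.
Joint ranges: [-2.6, 2.6], [-0.5, 2.12], [-1.47, 1.34], [0.16, 2.42], [-1.27, 4.41], [0.06, 2.06], [-2.6, 2.6]. Speed limits (rad/s): [2.22, 2.22, 2.79, 2.79, 3.14, 3.14, 3.14].

### API

Orientations are given as [roll, pitch, yaw] about the fixed x, y, z axes, in that order (R = Rz(yaw) Ry(pitch) Rx(roll)).
In Python, from bench import monitor, cams, finish_job gives the robot as it stands.
- The arm moves only by the shell command python3 -m jog 'ROWS' [OPENING] [FORCE]. ROWS is JSON, a list of rows, each a list of 4 numbers: the shift along the world's x, y, z in mm, then the turn about the world's z in rad. In form: [[tx, ty, tz, yaw], ...]. A call has 1 to 20 rows; each row is the pose to reach, as a shift and turn from the pose commanded when the call began; what a row does not reach only later rows make up. A row lasts 1/10 s, in which the tool goes at most 50 mm and 8.59 degrees, less where a joint would pass 70% of its speed; a pose out of reach is approached as far as the arm can. A call with a gripper value outside its range is refused whole. OPENING is the finger opening in mm, from 0 to 87, set as the call begins (- or left out, the last holds). The fingers move at their own pace and stop on an object; FORCE is the grip in N (left out, the last holds). Time passes only in rows, so rows that repeat a pose let the fingers close. It gives the time, the measured TCP pose, the force and the opening at its end, in the units of the state.
- monitor.read_state(): the state, without advancing time (a new reading comes with each control period).
- cams.camera(name): name is "scene" or "top"; returns (picture, depth): 480x640x3 uint8, blue, green, red; 480x640 float32, m along the optical axis (not along the pixel's ray), 0 where there is no reading.
- cams.camera_params(name): a dict with "fx", "fy", "cx", "cy" (pixels), "R" (3x3) and "t" (3): a world point X has camera coordinates R X + t. Camera axes: x right, y down, z forward; pixel columns grow to the right and rows downward; lengths in m; the calibration is good to about 2 mm. A picture is of the moment at which its call begins. camera_params takes no time and is no camera call.
- finish_job(): hands the job in, once; it reports no verdict.
The state is a dict: "time_s": time; "q": joint angles; "dq": joint speeds; "effort": joint torques, N m; "position": TCP position; "eef_rot": TCP orientation; "force": force on the tool from outside, world axes, zero at the start; "moment": the same for the moment, N m; "width": opening from 0.0 (shut) to 1.0 (fully open).
Only numpy, scipy, OpenCV 4.12 (cv2) and the standard library are available. Lean on these libraries where they do the work, as an engineer would, in place of code of your own. Each camera call takes 0.05 s, during which the arm holds its last target. There are 200 camera calls.

## Working session

There is one attempt and no reset: what is moved stays moved. The work goes in short steps, Python scripts to look and compute and a shell command to move; the robot and the scene stay as the last step left them, time stands still between calls to the robot, and variables do not carry over. Pictures are saved under pics/ and viewed, about 8 in all and at most 12, crops included, and the job is handed in when it is done.

```bash
ls; mkdir -p pics; cat > h.py <<'E'
import numpy as np,cv2
from bench import monitor,cams,finish_job
def grab(n,f=None):
    p,d=cams.camera(n)
    np.save(f'/tmp/{n}.npy',d); cv2.imwrite(f'/tmp/{n}.png',p)
    if f: cv2.imwrite('pics/'+f,p)
    return p,d
def cloud(n,d):
    c=cams.camera_params(n);v,u=np.mgrid[0:480,0:640]
    X=np.stack([(u-c['cx'])/c['fx']*d,(v-c['cy'])/c['fy']*d,d],-1)
    W=(X-np.array(c['t']))@np.array(c['R']); W[d==0]=np.nan
    return W
E
python3 - <<'E'
from h import *
a,_=grab('scene','s1.png');b,_=grab('top','t1.png')
for n in('scene','top'):
    c=cams.camera_params(n);print(n,c['fx'],np.round(-np.array(c['R']).T@c['t'],3))
print(monitor.read_state())
E
```

```text
pics
scene 492.4191869662249 [1.184 0.073 0.93 ]
top 569.023498128514 [0.4   0.026 1.121]
{'time_s': 0.1, 'q': array([ 1.31138408,  0.33278337, -0.06471022,  1.46082367,  0.02157734,
        1.34989178, -0.08846675]), 'dq': array([-0.00015382, -0.00331571,  0.00023662, -0.00185605, -0.00203959,
        0.00157047,  0.00088088]), 'effort': array([ 1.29675835e-03, -6.24545789e+01,  2.48524442e-02, -3.90720713e+01,
       -6.13399758e-02,  3.65886488e-02,  3.28808801e-05]), 'position': array([ 0.146568  , -0.60725622,  0.24086537]), 'eef_rot': array([-3.14038100e+00,  2.83207355e-05,  2.36868702e-01]), 'force': array([ 0.31348947, -0.69300453,  0.18812562]), 'moment': array([ 0.01461602, -0.00076101,  0.01937469]), 'width': 1.0017846742219687}
```

View pics/t1.png

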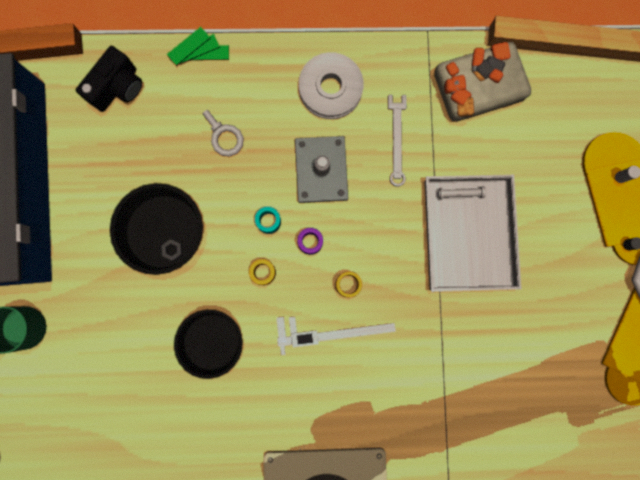

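View pics/s1.png

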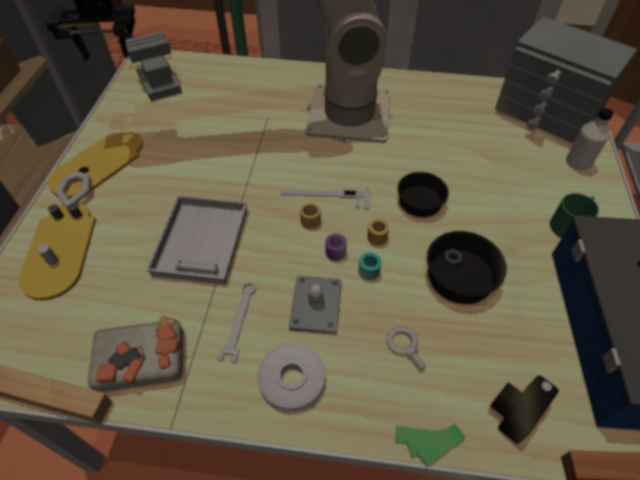

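Top view: the yellow rings at (261,271) and (348,284) are the bushings. The look-alikes are purple (310,240) and turquoise (267,220). The gauge pin is at (321,163) and the tray at (472,233). The large tub is at (157,228) with the nut in it, and the small tub at (208,343) is a decoy. Next I measure these and take one close crop.

```bash
cat >> h.py <<'E'
def ring(W,u,v,r,lo,hi):
    P=W[v-r:v+r+1,u-r:u+r+1].reshape(-1,3);P=P[(P[:,2]>lo)&(P[:,2]<hi)]
    c,rad=cv2.minEnclosingCircle(P[:,:2].astype(np.float32))
    return np.round(c,4),round(rad*1000,1),len(P),np.round(np.median(P[:,2]),4)
E
python3 - <<'E'
from h import *
p=cv2.imread('/tmp/top.png');W=cloud('top',np.load('/tmp/top.npy'))
for n,u,v,r,lo,hi in [('L',261,271,17,.036,.05),('R',348,284,17,.036,.05),('purple',310,240,16,.03,.06),('turq',267,220,16,.03,.06),('pin',321,163,14,.055,.08),('pinthin',321,163,14,.045,.08),('tub',157,228,52,.05,.07),('small',208,343,40,.03,.07),('tray',472,233,70,.022,.04),('foot',321,168,36,.01,.022),('span',397,140,50,.008,.03),('eye',227,140,20,.01,.04),('bigring',331,86,36,.02,.1)]:
    print(n,*ring(W,u,v,r,lo,hi))
P=W[150:178,308:336].reshape(-1,3)
for n,u,v,r,lo,hi in [('tray',472,233,70,.022,.04),('foot',321,168,36,.01,.022)]:
    P=W[v-r:v+r+1,u-r:u+r+1].reshape(-1,3);P=P[(P[:,2]>lo)&(P[:,2]<hi)]
    print(n,cv2.minAreaRect((P[:,:2]*1000).astype(np.float32)))
cv2.imwrite('pics/c1.png',cv2.resize(p[130:310,220:400],None,fx=3.3,fy=3.3,interpolation=cv2.INTER_CUBIC))
Ws=cloud('scene',np.load('/tmp/scene.npy'))
for n,u,v,r,lo,hi in [('L',378,229,14,.041,.05),('R',311,213,14,.041,.05),('pin',316,292,12,.065,.08)]: print('scene',n,*ring(Ws,u,v,r,lo,hi))
E
```

```text
L [0.4557 0.1121] 24.8 339 0.0434
R [ 0.4278 -0.0528] 25.0 270 0.0432
purple [0.5132 0.019 ] 25.1 346 0.0433
turq [0.5559 0.1001] 25.1 362 0.0431
pin [ 0.6583 -0.0068] 14.8 193 0.0695
pinthin [ 0.6583 -0.0066] 14.8 210 0.069
tub [0.5407 0.3066] 87.2 1539 0.0583
small [0.3243 0.2134] 64.7 973 0.0424
tray [ 0.5237 -0.2987] 142.3 1488 0.0281
foot [ 0.6577 -0.0068] 80.1 2936 0.0158
span [ 0.711  -0.1584] 141.1 706 0.0198
eye [0.7271 0.188 ] 43.6 556 0.015
bigring [ 0.8285 -0.0299] 66.3 2776 0.0242
tray ((523.635009765625, -298.7644958496094), (225.594970703125, 177.81263732910156), 0.1856340616941452)
foot ((658.2943115234375, -6.661956787109375), (131.14614868164062, 100.11246490478516), 1.7319693565368652)
scene L [0.4565 0.1094] 25.4 132 0.0423
scene R [ 0.4303 -0.0545] 25.8 100 0.0425
scene pin [ 0.6598 -0.0091] 13.7 97 0.0702
```

View pics/c1.png

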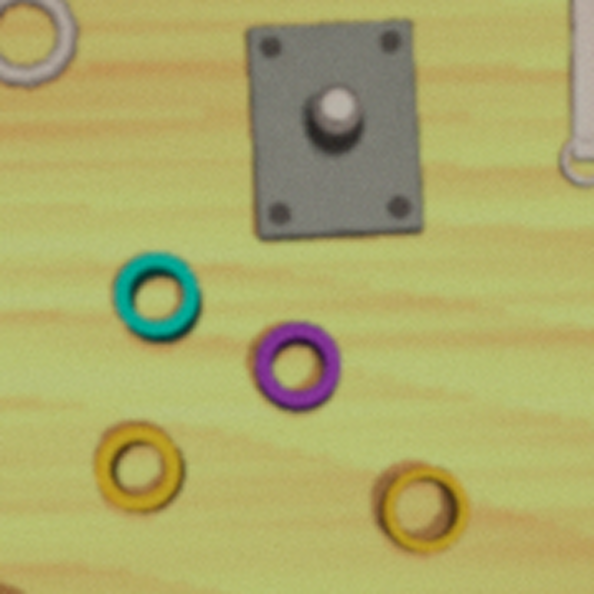

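The crop confirms two yellow bushings, and the right one looks wider in the bore, to be verified on the gauge. Heights and sizes match the description: top at 44 mm, Ø50, pin top at 70–72 mm, foot 131x100. I take the right bushing (R) first and hover above it.

```bash
python3 -m jog '[[100,150,-20,-0.1],[282,554,-80,-0.237],[282,554,-122,-0.237],[282,554,-122,-0.237],[282,554,-122,-0.237],[282,554,-122,-0.237],[282,554,-122,-0.237],[282,554,-122,-0.237],[282,554,-122,-0.237],[282,554,-122,-0.237],[282,554,-122,-0.237],[282,554,-122,-0.237],[282,554,-122,-0.237],[282,554,-122,-0.237],[282,554,-122,-0.237],[282,554,-122,-0.237],[282,554,-122,-0.237],[282,554,-122,-0.237]]' 80
```

```text
time_s: 1.9
position: [0.4285, -0.0545, 0.1197]
eef_rot: [3.141, -0.0, -0.002]
force: [-0.4, 0.6, -0.3]
width: 0.922
```

```bash
python3 -m jog '[[0,0,-40,0],[0,0,-70,0],[0,0,-90,0],[0,0,-90,0],[0,0,-90,0]]' && python3 -m jog '[[0,0,0,0],[0,0,0,0],[0,0,0,0],[0,0,0,0],[0,0,0,0],[0,0,0,0],[0,0,0,0],[0,0,0,0]]' 40 30 && python3 -m jog '[[0,0,15,0],[0,0,50,0],[0,0,90,0],[0,0,90,0],[0,0,90,0]]'
```

```text
time_s: 2.4
position: [0.4287, -0.0537, 0.0301]
eef_rot: [-3.141, 0.0, -0.001]
force: [-0.9, -0.5, 0.4]
width: 0.92
time_s: 3.2
position: [0.4288, -0.0536, 0.0298]
eef_rot: [3.141, -0.0, -0.0]
force: [-1.8, 0.2, 5.9]
width: 0.572
time_s: 3.7
position: [0.4285, -0.0539, 0.1194]
eef_rot: [3.141, -0.0, -0.001]
force: [0.1, -0.2, -4.1]
width: 0.57
```

```bash
python3 -m jog '[[40,8,5,0],[80,16,10,0],[120,24,10,0],[160,32,10,0],[200,40,10,0],[220,44,5,0],[230,46,0,0],[230,46,0,0],[230,46,0,0]]'; python3 - <<'E'
from h import *
p,d=grab('scene'); W=cloud('scene',d)
cv2.imwrite('pics/s2.png',cv2.resize(p[215:335,245:395],None,fx=5,fy=5,interpolation=cv2.INTER_CUBIC))
t,dt=grab('top')
# yellow pixels
h=cv2.cvtColor(p,cv2.COLOR_BGR2HSV);m=np.zeros(h.shape[:2],bool);m[215:335,245:395]=True
E
```

```text
time_s: 4.6
position: [0.6572, -0.0077, 0.1181]
eef_rot: [3.141, 0.003, 0.0]
force: [-0.2, 0.2, -4.0]
width: 0.57
```

View pics/s2.png

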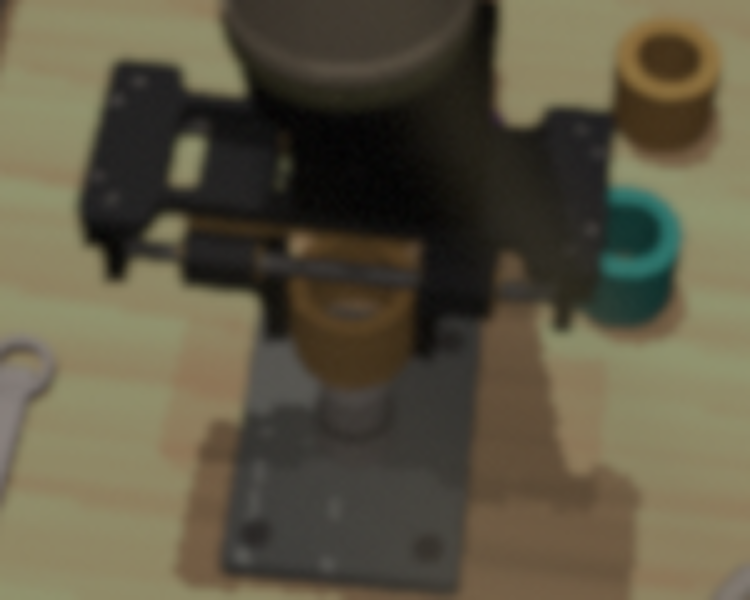

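The bushing sits above the pin (crop column ~352 against the pin's ~355). I fit its axis from the depth in the same camera.

```bash
cat >> h.py <<'E'
from scipy.optimize import least_squares
def axis(W,p,c0,lo,hi,r,yel=True,reach=.035):
    s=cv2.cvtColor(p,cv2.COLOR_BGR2HSV)
    k=(W[...,2]>lo)&(W[...,2]<hi)&(np.hypot(W[...,0]-c0[0],W[...,1]-c0[1])<reach)
    if yel: k&=(s[...,1]>110)&(s[...,0]>8)&(s[...,0]<32)
    k&=W[...,0]>c0[0]+.003
    P=W[k]
    f=least_squares(lambda c:np.hypot(P[:,0]-c[0],P[:,1]-c[1])-r,c0,loss='soft_l1',f_scale=.001)
    return np.round(f.x,4),len(P),np.round(P[:,2].min(),4),np.round(P[:,2].max(),4)
E
python3 - <<'E'
from h import *
p=cv2.imread('/tmp/scene.png');W=cloud('scene',np.load('/tmp/scene.npy'))
print('held',axis(W,p,(.658,-.008),.093,.125,.025))
print('pin',axis(W,p,(.658,-.008),.043,.062,.0145,False,.02),axis(W,p,(.658,-.008),.018,.036,.0165,False,.025))
print(monitor.read_state()['position'])
E
```

```text
held (array([ 0.6552, -0.0089]), 204, np.float64(0.0931), np.float64(0.1249))
pin (array([ 0.6577, -0.009 ]), 58, np.float64(0.0439), np.float64(0.062)) (array([ 0.6579, -0.0088]), 70, np.float64(0.018), np.float64(0.0358))
[ 0.65768259 -0.00809923  0.11942148]
```

```bash
python3 - <<'E'
from h import *
p,d=grab('scene');W=cloud('scene',d)
for lo,hi in[(.093,.125),(.1,.115),(.093,.108)]:print('held',axis(W,p,(.658,-.008),lo,hi,.025))
print('pin',axis(W,p,(.658,-.008),.043,.062,.0145,False,.02),axis(W,p,(.658,-.008),.018,.036,.0165,False,.025))
print('L',axis(W,p,(.4557,.1115),.005,.035,.025))
print('L top',ring(W,378,229,14,.041,.05))
print(monitor.read_state()['position'])
E
```

```text
held (array([ 0.6558, -0.0096]), 200, np.float64(0.0937), np.float64(0.1249))
held (array([ 0.6557, -0.0094]), 101, np.float64(0.1002), np.float64(0.1149))
held (array([ 0.6557, -0.0096]), 77, np.float64(0.0937), np.float64(0.1079))
pin (array([ 0.6579, -0.0091]), 62, np.float64(0.0433), np.float64(0.0619)) (array([ 0.6578, -0.009 ]), 70, np.float64(0.018), np.float64(0.0359))
L (array([0.4547, 0.11  ]), 150, np.float64(0.0053), np.float64(0.0349))
L top (array([0.4561, 0.11  ]), 25.0, 116, np.float64(0.0426))
[ 0.6579524  -0.00816715  0.11982141]
```

```bash
python3 -m jog '[[1.5,0,-5,0],[1.5,0,-10,0],[1.5,0,-15,0],[1.5,0,-18,0],[1.5,0,-20,0],[1.5,0,-22,0],[1.5,0,-22,0],[1.5,0,-22,0]]' &&  python3 -m jog '[[0,0,-1,0],[0,0,-2,0],[0,0,-3,0],[0,0,-4,0],[0,0,-5,0],[0,0,-6,0],[0,0,-6,0],[0,0,-6,0]]'; python3 -c "
from h import *
s=monitor.read_state();print(s['force'],s['moment'])"
```

```text
time_s: 5.55
position: [0.6602, -0.0075, 0.0977]
eef_rot: [3.142, -0.0, -0.0]
force: [0.4, -1.3, -4.0]
width: 0.571
time_s: 6.35
position: [0.6601, -0.0076, 0.0915]
eef_rot: [3.142, 0.0, -0.0]
force: [0.5, -0.7, -3.6]
width: 0.572
[ 0.46886476 -0.67120793 -3.58673349] [ 0.03604691  0.01787783 -0.01711005]
```

```bash
python3 -m jog '[[0,0,-1.5,0],[0,0,-3,0],[0,0,-4.5,0],[0,0,-6,0],[0,0,-7.5,0],[0,0,-9,0],[0,0,-9,0]]' &&  python3 -m jog '[[0,0,-1.5,0],[0,0,-3,0],[0,0,-4.5,0],[0,0,-6,0],[0,0,-7.5,0],[0,0,-7.5,0],[0,0,-7.5,0]]'; python3 -c "
from h import *
s=monitor.read_state();print(s['force'],s['moment'])"
```

```text
time_s: 7.05
position: [0.66, -0.0076, 0.0823]
eef_rot: [3.142, 0.0, -0.0]
force: [-0.4, 0.1, -3.9]
width: 0.572
time_s: 7.75
position: [0.6601, -0.0076, 0.0751]
eef_rot: [3.141, 0.0, -0.0]
force: [-0.0, 0.6, -4.4]
width: 0.573
[-0.02133113  0.62205349 -4.36353624] [0.03465486 0.00421182 0.02198561]
```

```bash
python3 -m jog '[[0,0,-1,0],[0,0,-2,0],[0,0,-3,0],[0,0,-4,0],[0,0,-4,0]]' &&  python3 -m jog '[[0,0,-0.7,0],[0,0,-1.5,0],[0,0,-1.5,0]]'&&  python3 -m jog '[[0,0,-0.7,0],[0,0,-1.5,0],[0,0,-1.5,0]]'; python3 -c "
from h import *
s=monitor.read_state();print(s['force'],s['moment'])"
```

```text
time_s: 8.25
position: [0.66, -0.0076, 0.0708]
eef_rot: [3.142, 0.0, -0.0]
force: [-0.8, -0.2, -5.0]
width: 0.574
time_s: 8.55
position: [0.6601, -0.0076, 0.0694]
eef_rot: [3.142, 0.0, -0.0]
force: [0.3, 1.0, -3.9]
width: 0.572
time_s: 8.85
position: [0.6601, -0.0076, 0.0679]
eef_rot: [3.142, 0.0, -0.0]
force: [0.4, 0.1, -4.1]
width: 0.572
[ 0.42250004  0.11011489 -4.11104368] [-0.0467607  -0.03887306 -0.00660334]
```

It passes the step height without any force. Continuing gently towards the foot.

```bash
python3 -m jog '[[0,0,-1,0],[0,0,-2,0],[0,0,-3,0],[0,0,-4,0],[0,0,-5,0],[0,0,-5,0]]' &&  python3 -m jog '[[0,0,-1.5,0],[0,0,-3,0],[0,0,-4.5,0],[0,0,-6,0],[0,0,-7.5,0],[0,0,-9,0],[0,0,-10.5,0],[0,0,-12,0],[0,0,-13,0],[0,0,-14,0],[0,0,-14,0]]'&&  python3 -m jog '[[0,0,-0.7,0],[0,0,-1.5,0],[0,0,-1.5,0]]'; python3 -c "
from h import *
s=monitor.read_state();print(s['force'],s['moment'])"
```

```text
time_s: 9.45
position: [0.66, -0.0076, 0.0629]
eef_rot: [3.141, 0.0, -0.0]
force: [-0.5, -0.7, -4.2]
width: 0.568
time_s: 10.55
position: [0.66, -0.0076, 0.0489]
eef_rot: [3.142, 0.0, -0.0]
force: [-0.2, -1.0, -3.4]
width: 0.574
time_s: 10.85
position: [0.6601, -0.0076, 0.0475]
eef_rot: [3.142, 0.0, -0.0]
force: [0.3, -0.1, -4.7]
width: 0.568
[ 0.28073744 -0.09387095 -4.67201976] [-0.0314072  -0.01515408  0.00376275]
```

```bash
python3 -m jog '[[0,0,-0.5,0],[0,0,-1,0],[0,0,-1,0]]' && python3 -m jog '[[0,0,-0.5,0],[0,0,-1,0],[0,0,-1,0]]' ; python3 - <<'E'
from h import *
s=monitor.read_state();print(s['force'],s['moment'])
p,d=grab('scene')
cv2.imwrite('pics/s3.png',cv2.resize(p[215:335,245:395],None,fx=5,fy=5,interpolation=cv2.INTER_CUBIC))
E
```

```text
time_s: 11.15
position: [0.6601, -0.0076, 0.0465]
eef_rot: [3.142, 0.0, -0.0]
force: [0.4, 0.6, -3.6]
width: 0.575
time_s: 11.45
position: [0.6602, -0.0076, 0.046]
eef_rot: [3.141, -0.0, -0.0]
force: [-2.6, 0.2, 1.8]
width: 0.568
[-2.60004612  0.15419609  1.80387801] [-0.03486229  0.6231717   0.01490206]
```

View pics/s3.png

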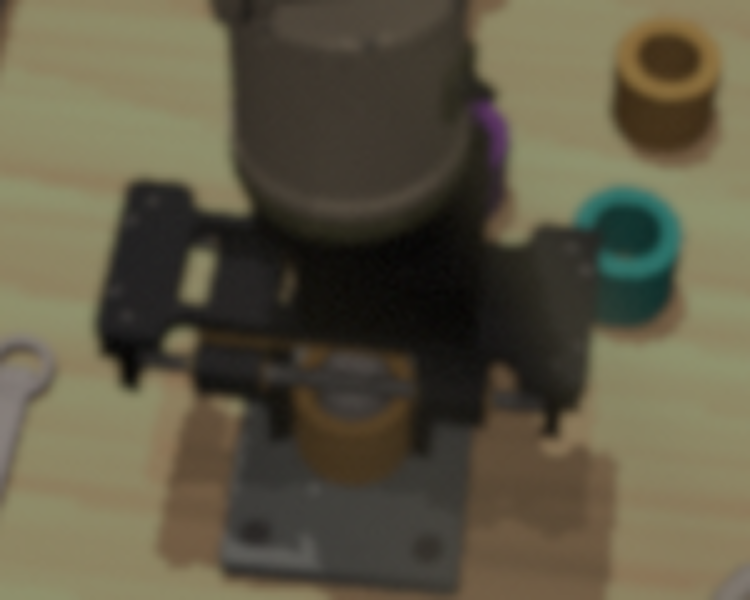

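The bushing stopped on the foot: TCP at 46 mm puts its lower end at 16 mm, and contact built up there with the pin showing through the bore. R is worn, so it goes to the large tub.

```bash
python3 -m jog '[[0,0,3,0],[0,0,10,0],[0,0,25,0],[0,0,45,0],[0,0,65,0],[0,0,85,0],[0,0,90,0],[0,0,90,0]]' && python3 -m jog '[[-10,30,0,0],[-20,65,0,0],[-32,105,0,0],[-44,145,0,0],[-56,185,0,0],[-68,225,0,0],[-80,265,0,0],[-92,300,0,0],[-100,322,0,0],[-100,322,0,0],[-100,322,0,0]]' && python3 -m jog '[[0,0,-20,0],[0,0,-50,0],[0,0,-75,0],[0,0,-90,0],[0,0,-95,0],[0,0,-95,0]]'; python3 - <<'E'
from h import *
s=monitor.read_state();print(s['position'],s['force'],s['width'])
p,d=grab('scene')
cv2.imwrite('pics/s4.png',cv2.resize(p[200:320,390:540],None,fx=5,fy=5,interpolation=cv2.INTER_CUBIC))
E
```

```text
time_s: 12.3
position: [0.6607, -0.0075, 0.1369]
eef_rot: [3.141, -0.002, -0.0]
force: [0.0, 0.4, -4.9]
width: 0.574
time_s: 13.4
position: [0.5596, 0.3144, 0.1345]
eef_rot: [3.141, 0.001, 0.001]
force: [0.4, -1.1, -3.5]
width: 0.571
time_s: 14.0
position: [0.5604, 0.3138, 0.0403]
eef_rot: [3.141, 0.0, -0.001]
force: [-0.3, 0.9, -3.5]
width: 0.576
[0.5604104  0.31379698 0.04034817] [-0.277773    0.87558104 -3.496641  ] 0.5760457739556999
```

View pics/s4.png

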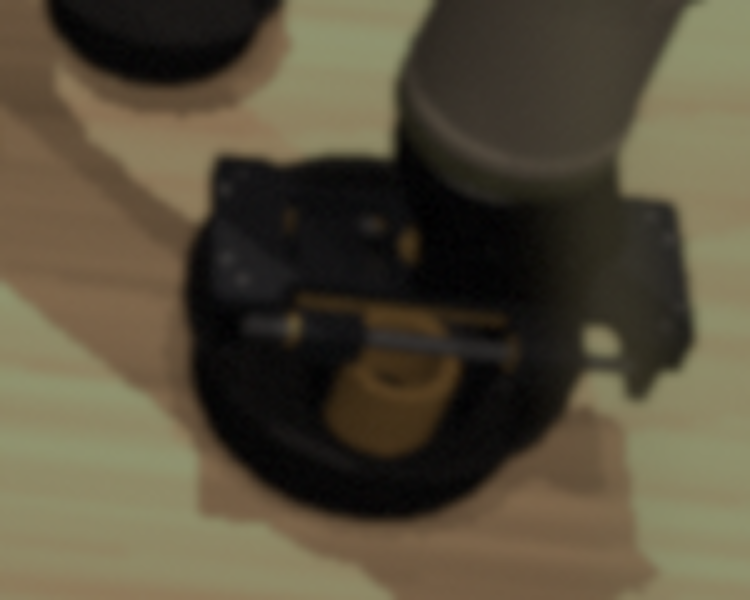

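The bushing is inside the large tub, clear of the walls. I lower it the last millimetres and release.

```bash
python3 -m jog '[[0,0,-1.5,0],[0,0,-3,0],[0,0,-4,0],[0,0,-4.5,0],[0,0,-4.5,0]]' && python3 -m jog '[[0,0,-0.5,0],[0,0,-1,0],[0,0,-1,0]]'
```

```text
time_s: 14.55
position: [0.5601, 0.3144, 0.0361]
eef_rot: [3.142, -0.0, -0.0]
force: [-1.0, -1.9, -4.0]
width: 0.577
time_s: 14.85
position: [0.5602, 0.3145, 0.035]
eef_rot: [3.142, -0.0, -0.0]
force: [-0.7, 0.3, -3.6]
width: 0.571
```

```bash
python3 -m jog '[[0,0,-0.5,0],[0,0,-1,0],[0,0,-1,0]]'; python3 -m jog '[[0,0,0,0],[0,0,0,0],[0,0,0,0],[0,0,0,0],[0,0,0,0]]' 62 && python3 -m jog '[[0,0,20,0],[0,0,55,0],[0,0,95,0],[0,0,95,0],[0,0,95,0]]'
```

```text
time_s: 15.15
position: [0.5602, 0.3145, 0.035]
eef_rot: [3.141, -0.0, -0.0]
force: [-4.4, -3.1, 5.9]
width: 0.575
time_s: 15.65
position: [0.5602, 0.3145, 0.0341]
eef_rot: [-3.142, -0.0, -0.0]
force: [-0.0, 0.9, 0.0]
width: 0.706
time_s: 16.15
position: [0.5606, 0.3147, 0.13]
eef_rot: [-3.141, -0.002, -0.0]
force: [0.7, -0.2, -0.3]
width: 0.719
```

```bash
python3 -m jog '[[-20,-40,0,0],[-45,-88,0,0],[-70,-136,0,0],[-90,-180,0,0],[-104.5,-203.5,-10,0],[-104.5,-203.5,-10,0],[-104.5,-203.5,-10,0]]' 80 && python3 -m jog '[[0,0,-40,0],[0,0,-70,0],[0,0,-85,0],[0,0,-90,0],[0,0,-90,0]]'; python3 - <<'E'
from h import *
p,d=grab('scene');W=cloud('scene',d)
cv2.imwrite('pics/s5.png',cv2.resize(p[170:310,330:530],None,fx=4,fy=4,interpolation=cv2.INTER_CUBIC))
print('L',axis(W,p,(.4557,.1115),.005,.035,.025))
E
```

```text
time_s: 16.85
position: [0.4551, 0.11, 0.1184]
eef_rot: [3.141, 0.001, -0.002]
force: [0.3, 1.3, -0.2]
width: 0.92
time_s: 17.35
position: [0.4558, 0.1118, 0.0291]
eef_rot: [-3.141, 0.001, 0.001]
force: [-0.4, 0.0, 0.6]
width: 0.921
L (array([0.4546, 0.11  ]), 166, np.float64(0.005), np.float64(0.0347))
```

View pics/s5.png

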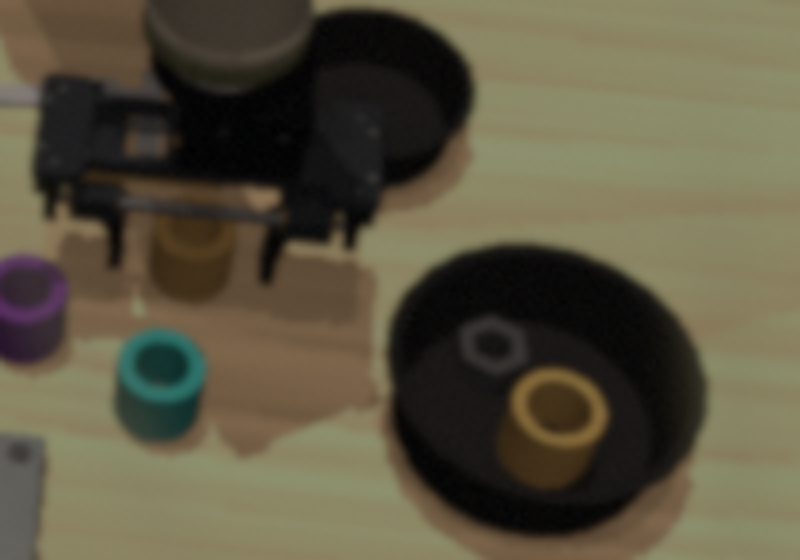

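The worn bushing stands in the tub at crop (553,430), beside the nut. The other bushing is between the open jaws at (195,255). Gripping, lifting and moving it to the gauge.

```bash
python3 -m jog '[[0,0,0,0],[0,0,0,0],[0,0,0,0],[0,0,0,0],[0,0,0,0],[0,0,0,0],[0,0,0,0],[0,0,0,0]]' 40 30 && python3 -m jog '[[0,0,15,0],[0,0,50,0],[0,0,90,0],[0,0,95,0],[0,0,95,0]]' && python3 -m jog '[[30,-15,0,0],[70,-40,0,0],[110,-65,0,0],[150,-90,0,0],[185,-110,0,0],[203.5,-119,0,0],[203.5,-119,0,0],[203.5,-119,0,0],[203.5,-119,0,0],[203.5,-119,0,0]]'; python3 - <<'E'
from h import *
p,d=grab('scene');W=cloud('scene',d)
for lo,hi in[(.096,.128),(.1,.115)]:print('held',axis(W,p,(.658,-.008),lo,hi,.025))
print('pin',axis(W,p,(.658,-.008),.043,.062,.0145,False,.02),axis(W,p,(.658,-.008),.018,.036,.0165,False,.025))
print(monitor.read_state()['position'])
E
```

```text
time_s: 18.2
position: [0.4558, 0.111, 0.0293]
eef_rot: [3.141, -0.0, -0.0]
force: [-1.8, 0.1, 4.8]
width: 0.572
time_s: 18.7
position: [0.456, 0.1107, 0.125]
eef_rot: [3.141, -0.002, -0.001]
force: [0.2, -0.5, -5.3]
width: 0.573
time_s: 19.7
position: [0.6583, -0.0073, 0.1237]
eef_rot: [3.141, 0.001, 0.001]
force: [-0.4, 0.5, -5.1]
width: 0.566
held (array([ 0.6569, -0.0086]), 196, np.float64(0.0976), np.float64(0.128))
held (array([ 0.6569, -0.0087]), 90, np.float64(0.1002), np.float64(0.1148))
pin (array([ 0.6579, -0.0089]), 60, np.float64(0.0438), np.float64(0.0619)) (array([ 0.6579, -0.009 ]), 69, np.float64(0.0182), np.float64(0.0359))
[ 0.65847364 -0.00750956  0.12397331]
```

```bash
python3 -m jog '[[1,-0.2,-8,0],[1,-0.2,-16,0],[1,-0.2,-21,0],[1,-0.2,-24,0],[1,-0.2,-26,0],[1,-0.2,-28,0],[1,-0.2,-28,0],[1,-0.2,-28,0]]' &&  python3 -m jog '[[0,0,-1,0],[0,0,-2,0],[0,0,-3,0],[0,0,-3,0]]' && python3 -m jog '[[0,0,-1,0],[0,0,-2,0],[0,0,-3,0],[0,0,-3,0]]'; python3 -c "
from h import *
s=monitor.read_state();print(s['force'],s['moment'])"
```

```text
time_s: 20.55
position: [0.6602, -0.0083, 0.0962]
eef_rot: [3.141, -0.0, -0.0]
force: [0.5, -0.1, -4.2]
width: 0.574
time_s: 20.95
position: [0.6601, -0.0082, 0.0931]
eef_rot: [3.142, 0.0, -0.0]
force: [-0.5, 1.1, -4.7]
width: 0.57
time_s: 21.35
position: [0.6599, -0.008, 0.0898]
eef_rot: [-3.141, 0.0, 0.0]
force: [-1.4, 2.0, -4.4]
width: 0.569
[-1.43890691  1.99378166 -4.4010717 ] [0.38914889 0.32463465 0.02199339]
```

A light side contact (-x, +y) shows, so I yield by half a millimetre and continue.

```bash
python3 -m jog '[[-0.4,0.5,0,0],[-0.4,0.5,0,0]]' && python3 -m jog '[[0,0,-1,0],[0,0,-2,0],[0,0,-3,0],[0,0,-4,0],[0,0,-4,0]]' && python3 -m jog '[[0,0,-1,0],[0,0,-2,0],[0,0,-3,0],[0,0,-4,0],[0,0,-4,0]]'; python3 -c "
from h import *
s=monitor.read_state();print(s['force'],s['moment'])"
```

```text
time_s: 21.55
position: [0.6598, -0.0079, 0.09]
eef_rot: [3.141, -0.0, -0.0]
force: [-0.1, 1.3, -5.0]
width: 0.571
time_s: 22.05
position: [0.6597, -0.008, 0.0859]
eef_rot: [3.141, 0.0, -0.0]
force: [-0.7, -0.1, -4.8]
width: 0.568
time_s: 22.55
position: [0.6597, -0.0078, 0.0819]
eef_rot: [3.141, 0.0, -0.0]
force: [-1.3, -0.9, -4.5]
width: 0.57
[-1.32516844 -0.87310083 -4.47771004] [ 0.04160136 -0.01822624 -0.03138813]
```

```bash
python3 -m jog '[[-0.2,0,-1.5,0],[-0.2,0,-3,0],[-0.2,0,-4.5,0],[-0.2,0,-6,0],[-0.2,0,-7.5,0],[-0.2,0,-9,0],[-0.2,0,-10.5,0],[-0.2,0,-10.5,0]]' && python3 -m jog '[[0,0,-0.5,0],[0,0,-1,0],[0,0,-1,0]]' && python3 -m jog '[[0,0,-0.5,0],[0,0,-1,0],[0,0,-1,0]]'&& python3 -m jog '[[0,0,-0.5,0],[0,0,-1,0],[0,0,-1,0]]'
```

```text
time_s: 23.35
position: [0.6594, -0.0078, 0.0713]
eef_rot: [3.142, 0.0, -0.0]
force: [0.5, -0.6, -4.7]
width: 0.57
time_s: 23.65
position: [0.6595, -0.0078, 0.0705]
eef_rot: [3.141, -0.0, -0.0]
force: [0.1, 0.5, -5.0]
width: 0.568
time_s: 23.95
position: [0.6595, -0.0077, 0.0695]
eef_rot: [3.142, 0.0, -0.0]
force: [0.0, -0.2, -4.2]
width: 0.564
time_s: 24.25
position: [0.6596, -0.0076, 0.0688]
eef_rot: [-3.142, -0.0, -0.0]
force: [-1.3, 0.8, -0.7]
width: 0.57
```

```bash
python3 -m jog '[[0,0,-0.5,0],[0,0,-0.5,0],[0,0,-0.5,0]]' && python3 -m jog '[[0,0,-0.4,0],[0,0,-0.4,0],[0,0,-0.4,0]]'; python3 - <<'E'
from h import *
p,d=grab('scene')
cv2.imwrite('pics/s6.png',cv2.resize(p[215:335,245:395],None,fx=5,fy=5,interpolation=cv2.INTER_CUBIC))
E
```

```text
time_s: 24.55
position: [0.6597, -0.0076, 0.0685]
eef_rot: [-3.142, -0.001, -0.0]
force: [-1.4, 0.8, 2.9]
width: 0.568
time_s: 24.85
position: [0.6598, -0.0076, 0.0683]
eef_rot: [-3.142, -0.001, -0.0]
force: [-2.7, 1.0, 5.3]
width: 0.571
```

View pics/s6.png

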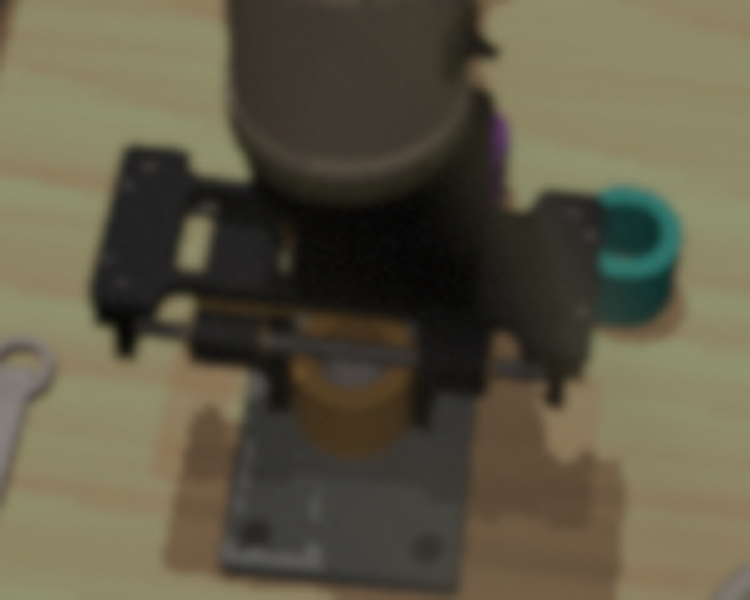

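It is seated on the step at about 39 mm with force building, so it is good. To the tray, at (0.50, -0.30), clear of the clevis pin.

```bash
python3 -m jog '[[0,0,3,0],[0,0,10,0],[0,0,25,0],[0,0,45,0],[0,0,60,0],[0,0,65,0],[0,0,65,0]]' && python3 -m jog '[[-15,-25,0,0],[-35,-60,0,0],[-57,-100,0,0],[-79,-140,0,0],[-101,-180,0,0],[-123,-220,0,0],[-140,-255,0,0],[-155,-282,0,0],[-160,-292,0,0],[-160,-292,0,0],[-160,-292,0,0]]' && python3 -m jog '[[0,0,-20,0],[0,0,-50,0],[0,0,-75,0],[0,0,-90,0],[0,0,-94,0],[0,0,-95,0],[0,0,-95,0]]'
```

```text
time_s: 25.6
position: [0.66, -0.0078, 0.1337]
eef_rot: [3.141, -0.002, -0.0]
force: [-0.6, -0.2, -5.0]
width: 0.57
time_s: 26.7
position: [0.5001, -0.2982, 0.1323]
eef_rot: [-3.14, 0.0, 0.001]
force: [1.3, 0.8, -4.3]
width: 0.568
time_s: 27.4
position: [0.5005, -0.2997, 0.0388]
eef_rot: [3.141, -0.002, 0.0]
force: [0.6, 0.7, -4.0]
width: 0.57
```

```bash
python3 -m jog '[[0,0,-2,0],[0,0,-4,0],[0,0,-5,0],[0,0,-5,0]]' && python3 -m jog '[[0,0,-0.5,0],[0,0,-1,0],[0,0,-1,0]]'&& python3 -m jog '[[0,0,-0.5,0],[0,0,-1,0],[0,0,-1,0]]'
```

```text
time_s: 27.8
position: [0.4994, -0.2998, 0.0327]
eef_rot: [3.142, 0.0, -0.0]
force: [-0.5, 0.4, -4.0]
width: 0.57
time_s: 28.1
position: [0.4996, -0.2999, 0.0324]
eef_rot: [3.141, 0.0, -0.0]
force: [-5.0, 1.4, 4.3]
width: 0.571
time_s: 28.4
position: [0.4996, -0.2998, 0.0323]
eef_rot: [3.141, 0.0, -0.0]
force: [-8.5, 3.8, 15.9]
width: 0.57
```

```bash
python3 -m jog '[[0,0,1,0],[0,0,1,0]]' && python3 -m jog '[[0,0,0,0],[0,0,0,0],[0,0,0,0],[0,0,0,0],[0,0,0,0],[0,0,0,0]]' 70 && python3 -m jog '[[0,0,15,0],[0,0,50,0],[0,0,95,0],[0,0,130,0],[0,-30,160,0],[-80,-160,170,0],[-100,-220,170,0],[-130,-270,170,0],[-130,-270,170,0],[-130,-270,170,0],[-130,-270,170,0],[-130,-270,170,0],[-130,-270,170,0],[-130,-270,170,0]]'; python3 - <<'E'
from h import *
p,d=grab('top','t2.png');W=cloud('top',d)
s=cv2.cvtColor(p,cv2.COLOR_BGR2HSV)
print(ring(W,472,245,30,.04,.06))
E
```

```text
time_s: 28.6
position: [0.4996, -0.2999, 0.0323]
eef_rot: [3.141, -0.0, -0.0]
force: [-5.0, 2.3, 7.2]
width: 0.569
time_s: 29.2
position: [0.4996, -0.2998, 0.0317]
eef_rot: [3.141, -0.0, -0.0]
force: [-0.2, -0.6, 0.6]
width: 0.801
time_s: 30.6
position: [0.371, -0.5684, 0.2024]
eef_rot: [-3.141, -0.001, 0.002]
force: [0.3, -0.2, 0.7]
width: 0.807
(array([ 0.4993, -0.298 ]), 25.5, 347, np.float64(0.0463))
```

View pics/t2.png

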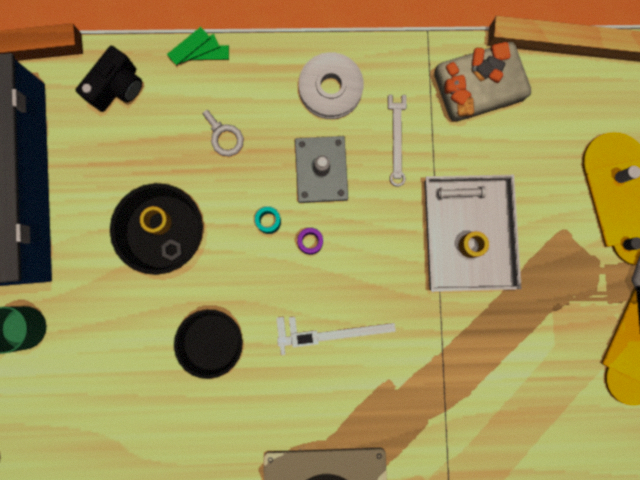

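The picture shows the good bushing upright in the tray at (475,244), top at 46–47 mm as expected. The worn one stands in the large tub at (153,220), and everything else is where it was.

```bash
python3 -c "
from bench import finish_job
print(finish_job())"
```

```text
the job is handed in; nothing more can be done
None
```

Both bushings were gauged one at a time and put away, and I handed the job in at about 31 s of the 72 s allowed.

- **Right bushing (first):** it slid past the step with no resistance and stopped on the foot, lower end at about 16 mm. It is worn, and I set it down in the large rubber tub before touching the other one.
- **Left bushing (second):** it stopped on the step, lower end at about 39 mm, with force building to about 5 N upward. It is good, and I set it down upright in the tray.

**Last checks:** the final top picture shows the good bushing upright in the tray, with its top measured at about 46 mm (47 expected). The worn one is standing in the large tub. The spanner, eyebolt, clevis pin and look-alikes have not moved, and the gripper is clear of everything.

**Disagreements:**
- The two cameras differed by about 2 mm, so I corrected the fit from the side view and by feel. The left bushing touched the pin once with about 2 N of side force.
- Setting the good bushing down pressed it on the tray with about 16 N for a moment before release.

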